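# Set the rinsed sieves to dry in the bench air dryer

### The arm

A 6-joint arm with a two-finger parallel gripper is mounted at the origin on the work surface; the furniture and walls round the work are solid. World frame = base frame: x ahead of the robot, y to its left, z up, the work surface at z = 0. Lengths are in mm, angles in rad, forces in N, time in s.
With the tool pointing down it reaches from about 400 to 925 mm from the base axis. Payload 3.4 kg.
Tool frame: the origin (TCP) lies on the centre line of the jaws, within the pads' length; the fingertips stand tip_reach ahead of it and the grasp point (between the pads) lies 6 mm ahead of it (tip_reach is the distance from the TCP to the fingertips, in mm); z points along the fingers, y is the line along which they close (so a half turn about z gives the same grasp; the last joint's range is limited). The gripper opens to 85 mm and grips with 20 to 120 N. Pads are 22 mm wide; open, the fingers measure 114 mm over their backs; the gripper's body (76 mm by 85 mm) begins 54 mm behind the grasp point. The pads swing forward as they close: fully open they stand 13 mm farther back than shut.
Start: joints at [-1.192, 0.307, 1.506, -0, 1.328, -0.073], TCP at [251.532, -517.072, 256.305] pointing down, gripper open.
Joint ranges: [-3.12, 3.12], [-1.05, 2.28], [0.14, 2.33], [-1.42, 4.57], [0.1, 2.73], [-2.68, 2.68]. Speed limits (rad/s): [2.57, 2.57, 3.14, 3.14, 3.14, 3.14].

### API

Orientations are given as a rotation vector (axis times angle).
In Python, from bench import * gives the robot as it stands.
- The arm moves only by the tool send_rows, never from a script. Its argument "rows" is a list of rows, each a list of 7 numbers: the gripper command: -1 is fully open, 1 is shut, values between are in proportion, then the shift along the tool's x, y, z in m, then the turn, a rotation vector about the tool's x, y, z in degrees. In form: [[fingers, x, y, z, wx, wy, wz], ...]. A call has 1 to 20 rows; each row is the pose to reach, as a shift and turn from the pose commanded when the call began, along the tool's axes at that moment; what a row does not reach only later rows make up. A row lasts 1/8 s, in which the tool goes at most 62.5 mm and 10.7 degrees, less where a joint would pass 70% of its speed; a pose out of reach is approached as far as the arm can. A call with a gripper value outside its range is refused whole. The fingers move at their own pace and stop on an object; the grip force is fixed at half the most. Time passes only in rows, so rows that repeat a pose let the fingers close. It gives the time, the measured TCP pose, the force, the opening and the grip force at its end, in the units of the state.
- get_state(): the state, without advancing time (a new reading comes with each control period).
- snapshot(name): name is "side" or "top"; returns the picture (400x640x3 uint8, red, green, blue); there is no depth.
- get_calibration(name): a dict with "intrinsics" (3x3 intrinsics, pixels), "origin" and "attitude" of the camera in the world. Camera axes: x right, y up, looking along -z (the intrinsics and any distortion apply to the point x, -y, -z); pixel columns grow to the right and rows downward; lengths in mm; the calibration is good to about 2 mm. A picture is of the moment at which its call begins. get_calibration takes no time and is no camera call.
- hand_in(): hands the job in; it is judged then, once.
The state is a dict: "t": time; "joints": joint angles; "qd": joint speeds; "joint_torque": joint torques, N m; "ee_pos": TCP position; "tcp_rot": TCP orientation; "wrist_force": force on the tool from outside, world axes, zero at the start; "moment": the same for the moment, N m; "gripper_width": opening from 0.0 (shut) to 1.0 (fully open); "gripper_force": force on a finger pad.
Only numpy, scipy, OpenCV 4.12 (cv2) and the standard library are available. Lean on these libraries where they do the work, as an engineer would, in place of code of your own. Each camera call takes 0.05 s, during which the arm holds its last target. There are 200 camera calls.

### The job

Set all the rinsed sieves on the draining mat to dry: tip the dryer's hold-down lever up and fully back, stack the sieves mouth down, as they stand, rim on rim in one straight upright column centred on the air outlet, with the vented cap mouth down on top of them, and lower the lever again so that its crossbar rests on the cap. Only then switch the blower on by pulling its knob straight out until it clicks and stays out, and let go. Leave the wash bottle and the beaker where they are.

Things in the scene. Friction and masses are not known exactly. Their poses are not given: they have to be found in the camera images.
- dryer: bench air dryer, fixed: white housing 165 x 210 x 56 mm with a grey front panel. Origin on the bench under the middle; its x axis points from the front panel to the back, y to its left as seen from the front (the robot's side), z up. The housing spans x -70..+95, y -105..+105 mm. The air outlet and the column with the lever are on the left half, the knob on the front panel on the right half
- outlet (a point): centre of the air outlet, on top of its flat aluminium collar (70 mm across, grille in the middle), 60 mm above the bench, at x 0, y +35 mm of the dryer: the lowest sieve stands on this face
- lever_pivot (a point): axis of the hold-down lever in the head of the column, at x +75, y +35, z 173 mm of the dryer, 75 mm behind the outlet's centre; the axis runs along the dryer's y. Column and head are at most 30 mm wide and end 185 mm above the bench
- hold_down (a joint): hold-down lever's angle in rad: 0 on its lower stop, where it points forward from the pivot over the outlet and 30 degrees below level (start); 0.52 level; 2.09 straight up; 2.35 on its back stop, leaning 15 degrees backward. No spring: past straight up it stays back by its own weight (130 g), before that it falls forward. Tipped back, its grip stands 292 mm above the bench. Lowered on the cap it rests at about 0.25 (3 sieves), 0.52 (4) or 0.79 (5)
- lever_grip (a point): centre of the lever's grip: black cross roller 15 mm in diameter, 28 mm long, lying along the dryer's y, at the lever's free end 123 mm from the pivot; pinched by its two ends it turns between the fingers. The arm behind it is a bar 10 mm wide and 8 mm thick straight to the pivot
- lever_bar (a point): centre of the lever's crossbar, 10 mm in diameter, 60 mm long along the dryer's y, carried 14 mm below the arm (measured with the lever level), 75 mm along it from the pivot; this bar rests on the cap
- pull_knob (a joint): how far the blower's knob is pulled out, in m: 0 in (off, start), 0.008 out on its stop (on). A spring and an over-centre rocker inside snap it: up to about 5 mm it springs back in when let go, past that it clicks out and stays. Pulling takes about 7 N
- knob_grip (a point): centre of the blower's knob: black ribbed cylinder 24 mm in diameter, 20 mm long, its axis level and along the dryer's x, 36 mm above the bench, at x -89, y -60 mm of the dryer when in; 7 mm are free between its back and the front panel. It is pulled straight out, toward the dryer's -x
- sieve_1_mid (a point): one of three to five like sieves (absent ones are None): round steel cup 54 mm in diameter and 20 mm high with 3.5 mm wall, standing mouth down, so its open rim is below and its wire mesh in a flat 6 mm wide rim is above; 60 g. The point is its centre, 10 mm above its rim; z is up while it stands mouth down
- sieve_2_mid (a point): one of three to five like sieves (absent ones are None): round steel cup 54 mm in diameter and 20 mm high with 3.5 mm wall, standing mouth down, so its open rim is below and its wire mesh in a flat 6 mm wide rim is above; 60 g. The point is its centre, 10 mm above its rim; z is up while it stands mouth down
- sieve_3_mid (a point): one of three to five like sieves (absent ones are None): round steel cup 54 mm in diameter and 20 mm high with 3.5 mm wall, standing mouth down, so its open rim is below and its wire mesh in a flat 6 mm wide rim is above; 60 g. The point is its centre, 10 mm above its rim; z is up while it stands mouth down
- sieve_4_mid (a point): one of three to five like sieves (absent ones are None): round steel cup 54 mm in diameter and 20 mm high with 3.5 mm wall, standing mouth down, so its open rim is below and its wire mesh in a flat 6 mm wide rim is above; 60 g. The point is its centre, 10 mm above its rim; z is up while it stands mouth down
- sieve_5_mid (a point): one of three to five like sieves (absent ones are None): round steel cup 54 mm in diameter and 20 mm high with 3.5 mm wall, standing mouth down, so its open rim is below and its wire mesh in a flat 6 mm wide rim is above; 60 g. The point is its centre, 10 mm above its rim; z is up while it stands mouth down
- cap_mid (a point): vented cap that keeps the bar off the top mesh: round grey plastic cap with radial slots and no mesh, 54 mm in diameter, 14 mm high, 3.5 mm wall, 60 g, standing mouth down on the mat; its rim fits on a sieve's upper rim. The point is its centre, 7 mm above its rim; z is up while it stands mouth down
- mat: black ribbed rubber draining mat, fixed, 210 x 280 x 3 mm, origin under its middle; the sieves and the cap stand on it at the start, 3 mm above the bench
- wash_bottle_mid (a point): white plastic wash bottle, 60 mm in diameter, 169 mm high with a bent spout; middle of its body, 60 mm up; leave alone
- beaker_mid (a point): small glass beaker, 46 mm in diameter, 57 mm high; its centre; leave alone
Not all that is in view belongs to the job. Leave any blue or red look-alike of the part that bears cap_mid alone.

How it is judged:
By the outcome, as a careful person would: the job done as asked, in the order asked, and still so for the second after the job is handed in, with the robot touching nothing.
Of sieve_1, sieve_2, sieve_3, sieve_4, sieve_5 only 3 to 5 are there at a start; the rules pass over those that are not, and their reading is None.
At some moment in a run one of cap may be knocked a few centimetres aside while the robot is not near it.
Once in a run the grip may slacken for a moment while it holds something.
It also fails if it takes over 210 s, if anything falls off the work surface, if the arm or the gripper's body presses on something with over 40 N, if the wrist force passes 120 N, or if a joint passes its speed limit or range.

## Working session

There is one attempt and no reset: what is moved stays moved. The work goes in short steps, Python scripts to look and compute and a tool call to move; the robot and the scene stay as the last step left them, time stands still between calls to the robot, and variables do not carry over. Pictures are saved under pics/ and viewed, at most 14 in all, crops included, and the job is handed in when it is done.

Besides the shell and the picture viewer there is one more tool, called after "Emit:" by a JSON object that holds its "method" and its "body". send_rows: Moves the arm, as the interface text tells. Its arguments: {"type":"object","properties":{"rows":{"type":"array","items":{"type":"array","items":{"type":"number"}}}},"required":["rows"]}

```bash
ls; mkdir -p pics; python3 - <<'E'
from bench import *
import cv2
for n in("side","top"):
    cv2.imwrite(f"pics/{n}0.png",snapshot(n)[:,:,::-1]); c=get_calibration(n); print(n,c)
print(get_state())
E
```

```text
pics
side {'intrinsics': array([[481.31871077,   0.        , 319.27155064],
       [  0.        , 481.31871077, 205.62297328],
       [  0.        ,   0.        ,   1.        ]]), 'origin': array([ -96.67671387, 1136.3226761 ,  837.44191341]), 'attitude': array([ 0.33704035, -1.37505821, -2.36729923])}
top {'intrinsics': array([[429.00908607,   0.        , 316.04930518],
       [  0.        , 429.00908607, 198.89503762],
       [  0.        ,   0.        ,   1.        ]]), 'origin': array([ 342.00803916,  -14.54340133, 1630.05767605]), 'attitude': array([ 0.07024546, -0.10520441, -1.58040617])}
{'t': 0.1, 'joints': array([-1.19146826e+00,  3.07503497e-01,  1.50752006e+00, -9.72751137e-06,
        1.32842120e+00, -7.35171462e-02]), 'qd': array([-0.00047649, -0.00083924, -0.00424373, -0.00049406,  0.00037882,
        0.00012002]), 'joint_torque': array([ 6.13483062e-04, -4.58528852e+01, -2.52608049e+01, -1.05056588e-05,
        5.56543222e-03,  8.28383602e-07]), 'ee_pos': array([ 251.33008523, -516.52466463,  255.47864245]), 'tcp_rot': array([-3.05962255e+00, -7.04858168e-01,  4.57505097e-04]), 'wrist_force': array([-0.00704856, -0.4829994 , -0.8506236 ]), 'moment': array([-0.00554694, -0.04370752,  0.06783302]), 'gripper_force': 0.0, 'gripper_width': 0.998096262792606}
```

View pics/side0.png

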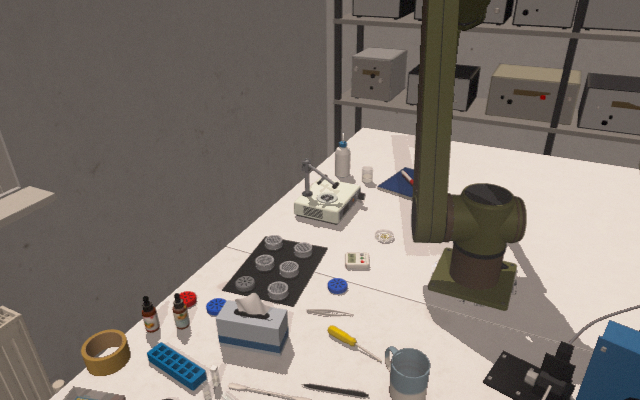

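View pics/top0.png

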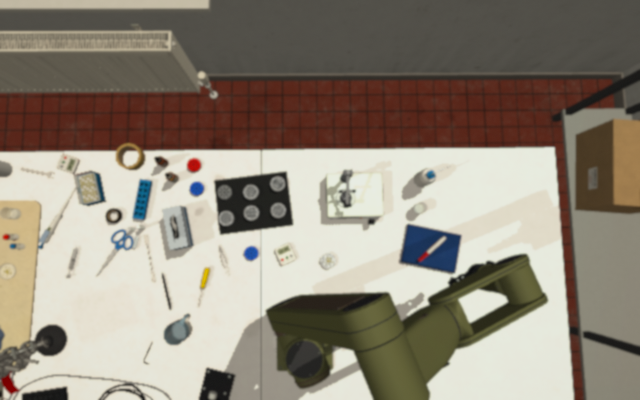

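The side view shows the mat at about (275,268) with six round grey parts. The dryer is at (330,200), the bottle at (343,160) and the beaker at (367,174). The top view has the mat at (253,202), the dryer at (353,195) and the knob near (372,222). I'll zoom in next.

```bash
cat > h.py <<'E'
import numpy as np, cv2
from scipy.spatial.transform import Rotation as R
from bench import *
C={n:get_calibration(n) for n in("side","top")}
def ray(n,u,v):
    c=C[n];K=np.asarray(c["intrinsics"]);d=np.linalg.solve(K,[u,v,1.]);d=np.array([d[0],-d[1],-d[2]])
    return np.asarray(c["origin"]),R.from_rotvec(c["attitude"]).apply(d/np.linalg.norm(d))
def plane(n,u,v,z):
    o,d=ray(n,u,v);return o+d*(z-o[2])/d[2]
def tri(s,t):
    a,d=ray("side",*s);b,e=ray("top",*t)
    k=np.linalg.lstsq(np.c_[d,-e],b-a,rcond=None)[0];p,q=a+d*k[0],b+e*k[1]
    return (p+q)/2,np.linalg.norm(p-q)
def proj(n,P):
    c=C[n];p=R.from_rotvec(c["attitude"]).inv().apply(np.asarray(P,float)-c["origin"])
    q=np.asarray(c["intrinsics"])@np.array([p[0],-p[1],-p[2]]);return q[:2]/q[2]
def shot(n,name=None,box=None,f=4):
    im=snapshot(n)[:,:,::-1].copy()
    if name:
        a=im if box is None else cv2.resize(im[box[1]:box[3],box[0]:box[2]],None,fx=f,fy=f,interpolation=cv2.INTER_CUBIC)
        cv2.imwrite(f"pics/{name}.png",a)
    return im
E
python3 - <<'E'
from h import *
s=shot("side");t=shot("top")
z=lambda im,b,f:cv2.resize(im[b[1]:b[3],b[0]:b[2]],None,fx=f,fy=f,interpolation=cv2.INTER_CUBIC)
A=z(s,(225,145,385,305),5)[:600,:800]
cv2.imwrite("pics/c1.png",cv2.resize(s[150:305,220:390],None,fx=3.8,fy=3.8,interpolation=cv2.INTER_CUBIC))
cv2.imwrite("pics/c2.png",z(t,(210,155,405,245),4))
E
```

```text
(no output)
```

View pics/c1.png

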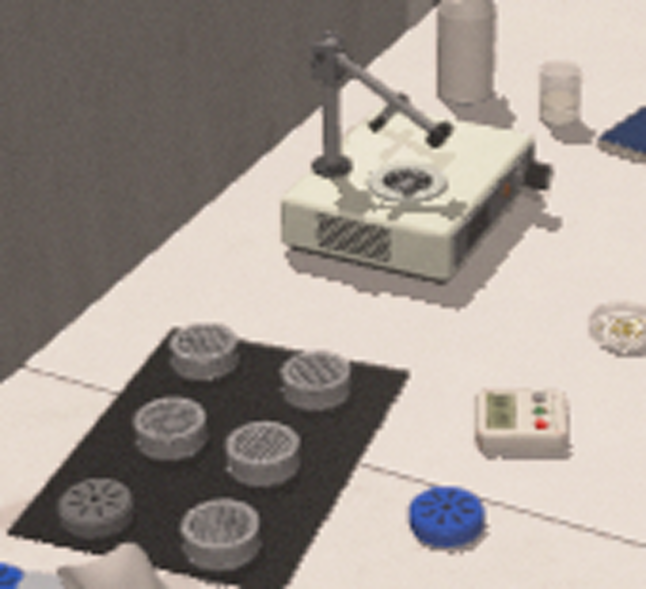

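View pics/c2.png

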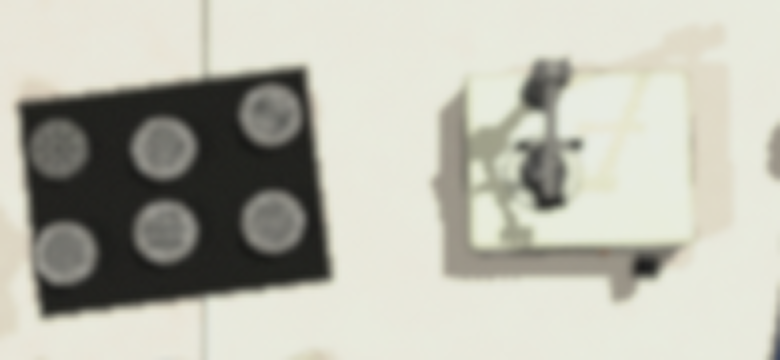

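The parts that could be the cap or a sieve, by side-view pixel:
- Slotted grey cap: (245,283). In the top view it is at (225,192).
- Meshed sieves (five): (274,242), (303,250), (265,262), (289,269), (278,290).
- Blue slotted look-alikes: (337,286) and (217,307). The red one is at (188,299). I'll leave all three alone.

The cap is the grey slotted part, and the close crop confirms it. Next I'll measure.

```bash
cat >> h.py <<'E'
def matblobs(n,im,k=4):
    """silhouette centroids of bright/grey discs inside the dark mat"""
    b={"side":(215,225,335,305),"top":(205,165,300,240)}[n]
    c=cv2.resize(im[b[1]:b[3],b[0]:b[2]],None,fx=k,fy=k,interpolation=cv2.INTER_CUBIC)
    g=c.max(2)
    m=(g<70).astype(np.uint8)
    cs,h=cv2.findContours(m,cv2.RETR_CCOMP,cv2.CHAIN_APPROX_NONE)
    out=[]
    for i,q in enumerate(cs):
        a=cv2.contourArea(q)
        if h[0][i][3]>=0 and a>60*k*k:
            M=cv2.moments(cv2.convexHull(q));out.append((M["m10"]/M["m00"]/k+b[0]+(.5/k-.5),M["m01"]/M["m00"]/k+b[1]+(.5/k-.5),a/k/k))
    return out
E
python3 - <<'E'
from h import *
s=shot("side");t=shot("top")
S=matblobs("side",s);T=matblobs("top",t)
for n,B in(("side",S),("top",T)):
    for u,v,a in B: print(n,round(u,1),round(v,1),round(a),plane(n,u,v,13).round(1))
for a in S:
    for b in T:
        p,e=tri(a[:2],b[:2])
        if e<8 and abs(p[2]-13)<15: print(np.round(a[:2],1),p.round(1),round(e,1))
A=cv2.resize(t[160:230,315:395],None,fx=7,fy=7,interpolation=cv2.INTER_CUBIC)
A=np.clip((A.astype(float)-120)*1.9,0,255).astype(np.uint8)
cv2.imwrite("pics/c3.png",A)
B=cv2.resize(s[150:230,285:375],None,fx=7,fy=7,interpolation=cv2.INTER_CUBIC)
cv2.imwrite("pics/c4.png",B)
E
```

```text
side 277.6 290.1 354 [455.  287.9  13. ]
side 244.6 283.0 253 [551.7 300.   13. ]
side 288.6 268.8 307 [474.  193.8  13. ]
side 264.3 262.1 289 [553.5 195.5  13. ]
top 250.9 212.4 220 [474.1 194.4  13. ]
top 277.9 209.9 218 [482.6  93.   13. ]
top 250.5 191.6 220 [553.5 196.5  13. ]
top 277.3 183.2 213 [584.6  94.9  13. ]
[288.6 268.8] [473.9 194.3  13.4] 0.3
[264.3 262.1] [553.2 196.3  13.7] 0.4
```

View pics/c3.png

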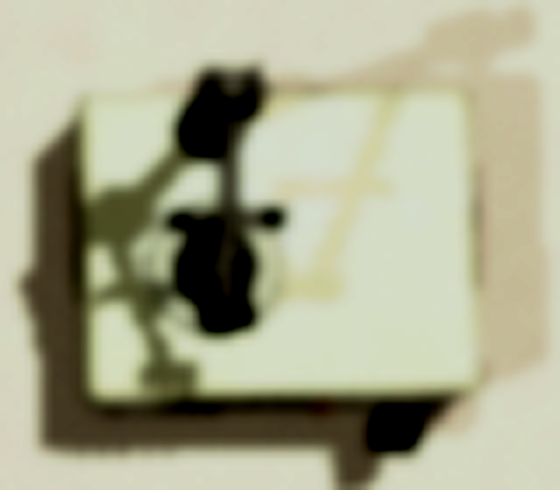

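View pics/c4.png

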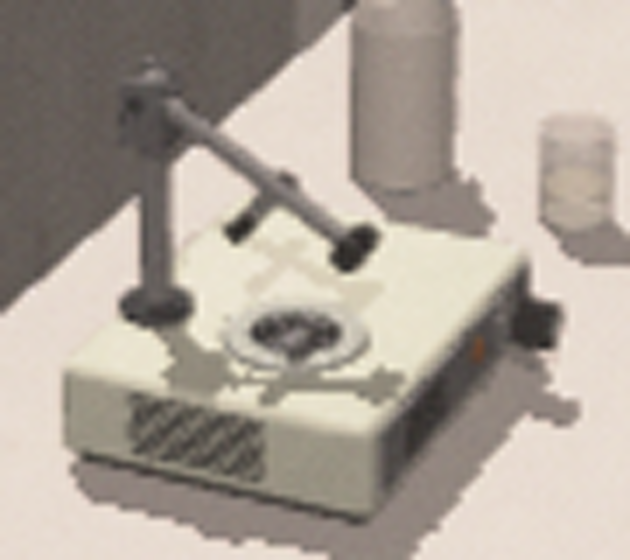

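The crops show the housing's top corners, the collar (c4 about (297,335)), the lever down with its grip at c4 (354,248), and the knob at c4 (537,322) and c3 (400,425).

```bash
python3 - <<'E'
from h import *
T=lambda x,y:(315+x/7-.43,160+y/7-.43)
S=lambda x,y:(285+x/7-.43,150+y/7-.43)
for p in[(83,93),(89,400),(477,387),(469,92)]: print("corner top",plane("top",*T(*p),56).round(1))
for p in[(62,368),(385,428),(527,250)]: print("corner side",plane("side",*S(*p),54).round(1))
for p in[(222,334),(372,334),(297,296),(297,372),(297,334)]: print("collar",plane("side",*S(*p),60).round(1))
print("collar top",plane("top",*T(217,270),60).round(1))
print("grip",tri(S(354,248),T(225,318)))
print("bar ends",tri(S(290,183),T(272,217)),tri(S(238,231),T(180,217)))
print("knob",tri(S(540,322),T(398,426)))
print("cap",plane("top",225-.4,192,10))
E
```

```text
corner top [615.2 -90.5  56. ]
corner top [451.8 -91.2  56. ]
corner top [ 456.3 -296.    56. ]
corner top [ 613.9 -296.4   56. ]
corner side [611.1 -88.9  54. ]
corner side [ 447.1 -100.5   54. ]
corner side [ 454.5 -295.6   54. ]
collar [ 551.3 -141.3   60. ]
collar [ 485.3 -171.2   60. ]
collar [ 535.  -191.8   60. ]
collar [ 502.2 -122.2   60. ]
collar [ 518.3 -156.3   60. ]
collar top [ 519.4 -159.6   60. ]
grip (array([ 488.94523908, -158.3365848 ,  111.81776518]), np.float64(0.1420808438940509))
bar ends (array([ 536.49532544, -182.83447896,  125.78163885]), np.float64(4.629483932300005)) (array([ 539.3830506 , -135.86045851,  120.75550156]), np.float64(0.8033996834368687))
knob (array([ 434.86872247, -257.7540115 ,   35.39393696]), np.float64(5.577574229959581))
cap [553.11809237 294.59440925  10.        ]
```

```bash
cat >> h.py <<'E'
def go(P,yaw=None,down=True):
    """shift (tool axes, m) and turn (deg) from the measured pose to TCP at P, tool down, y axis within yaw deg of world y"""
    s=get_state();r=R.from_rotvec(s["tcp_rot"]);d=r.inv().apply(np.asarray(P,float)-s["ee_pos"])/1000
    c=[R.from_matrix(np.c_[[np.sin(a)*0+np.cos(a),np.sin(a),0],[np.sin(a),-np.cos(a),0],[0,0,-1]]) for a in np.radians([yaw or 0,(yaw or 0)+180])]
    w=min(((r.inv()*q).as_rotvec(degrees=True) for q in c),key=np.linalg.norm)
    print("t",round(s["t"],1),"pos",s["ee_pos"].round(1),"w",round(s["gripper_width"],3),"j",s["joints"].round(2),"shift",d.round(4),"turn",w.round(1))
E
python3 - <<'E'
from h import *
import bench;print([x for x in dir(bench) if x[0]!='_'], getattr(bench,'tip_reach',None))
print(R.from_rotvec(get_state()["tcp_rot"]).as_matrix().round(2))
go((488,-158.5,200))
t=shot("top")[160:230,315:395].max(2).astype(float)
# sub-pixel housing edges by strongest gradient
gy,gx=np.gradient(cv2.GaussianBlur(t,(0,0),1))
def fit(g,lines,lo,hi,horiz,sgn):
    P=[]
    for i in lines:
        a=sgn*(g[lo:hi,i] if horiz else g[i,lo:hi]);k=a.argmax()
        if 0<k<len(a)-1:
            d=(a[k-1]-a[k+1])/2/(a[k-1]-2*a[k]+a[k+1]);x=lo+k+d;P.append((i,x) if horiz else (x,i))
    P=np.float32(P);return cv2.fitLine(P,cv2.DIST_HUBER,0,.01,.01).ravel()
F=fit(gy,range(15,48),52,62,True,-1);L=fit(gx,range(18,54),8,17,False,1);Rr=fit(gx,range(18,50),62,72,False,-1)
def inter(a,b):
    k=np.linalg.solve(np.c_[a[:2],-b[:2]],b[2:]-a[2:]);return a[2:]+k[0]*a[:2]+[315,160]
fl=plane("top",*inter(F,L),56);fr=plane("top",*inter(F,Rr),56);print(fl,fr,np.linalg.norm(fl-fr))
e=fl-fr;yaw=np.arctan2(-e[0],e[1]);print("yaw",np.degrees(yaw))
for l in(L,Rr):
    a=plane("top",l[2]+315,l[3]+160,56);b=plane("top",l[2]+315+5*l[0],l[3]+160+5*l[1],56);d=(b-a)*np.sign((b-a)[0]);print("side yaw",np.degrees(np.arctan2(d[1],d[0])))
ex=np.array([np.cos(yaw),np.sin(yaw)]);ey=np.array([-ex[1],ex[0]])
o=(fl+fr)[:2]/2+70*ex;print("dryer",o,"outlet",o+35*ey,"knob",o-89*ex-60*ey)
E
```

```text
['MotionError', 'get_calibration', 'get_state', 'hand_in', 'snapshot', 'tip_reach'] 25.0
[[ 0.9   0.44 -0.  ]
 [ 0.44 -0.9   0.  ]
 [ 0.   -0.   -1.  ]]
t 0.3 pos [ 251.5 -516.9  256. ] w 0.998 j [-1.19  0.31  1.51  0.    1.33 -0.07] shift [ 0.3695 -0.2187  0.0562] turn [-0.   0.  25.9]
[452.34351033 -92.3098534   56.        ] [ 455.8636476  -293.92273153   56.        ] 201.64360638320548
yaw 1.0002759721343193
side yaw 0.9592119897162423
side yaw 0.618392902775131
dryer [ 524.09291174 -191.8942869 ] outlet [ 523.48190896 -156.89962051] knob [ 436.15390769 -253.43883635]
```

Emit:
{"method": "send_rows", "body": {"rows": [[-1, 0.06, -0.03, 0, 0, 0, 5], [-1, 0.11, -0.06, 0, 0, 0, 10], [-1, 0.16, -0.095, 0, 0, 0, 15], [-1, 0.22, -0.13, 0, 0, 0, 20], [-1, 0.27, -0.16, 0.01, 0, 0, 25], [-1, 0.32, -0.19, 0.03, 0, 0, 25], [-1, 0.369, -0.2185, 0.056, 0, 0, 25], [-1, 0.369, -0.2185, 0.056, 0, 0, 25], [-1, 0.369, -0.2185, 0.056, 0, 0, 25]]}}

```text
t: 1.48
ee_pos: [487.8, -159.1, 200.2]
tcp_rot: [3.141, 0.028, -0.001]
wrist_force: [-0.3, -0.4, 1.1]
gripper_width: 1.004
gripper_force: 0.0
```

```bash
python3 - <<'E'
from h import *
go((488.5,-158,118),.9)
im=shot("side","g1",(280,90,400,210),5)
E
```

```text
t 1.5 pos [ 487.8 -159.1  200.2] w 1.004 j [-0.4   0.27  1.71 -0.    1.16  1.16] shift [ 0.0008 -0.0011  0.0822] turn [0.  0.  0.1]
```

View pics/g1.png

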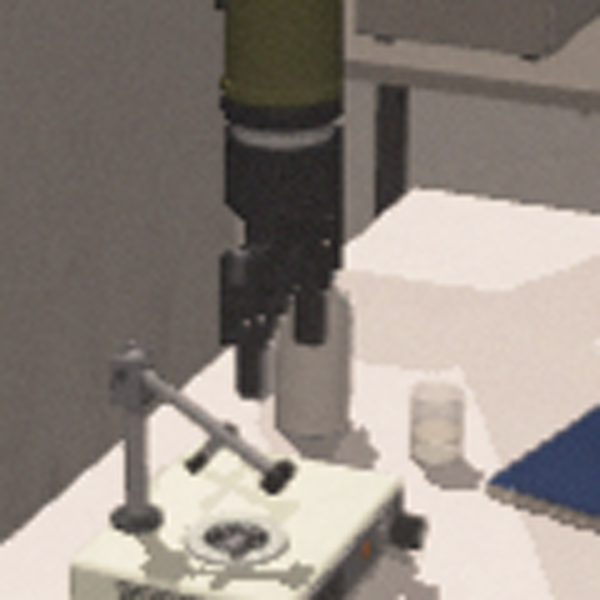

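The gripper hangs straight above the grip roller at (280,475), with a finger on each side. I'll lower it and pinch.

Emit:
{"method": "send_rows", "body": {"rows": [[-1, 0.0005, -0.001, 0.03, 0, 0, 0], [-1, 0.0008, -0.0011, 0.06, 0, 0, 0], [-1, 0.0008, -0.0011, 0.082, 0, 0, 0], [-1, 0.0008, -0.0011, 0.082, 0, 0, 0], [0, 0.0008, -0.0011, 0.082, 0, 0, 0], [1, 0.0008, -0.0011, 0.082, 0, 0, 0], [1, 0.0008, -0.0011, 0.082, 0, 0, 0], [1, 0.0008, -0.0011, 0.082, 0, 0, 0], [1, 0.0008, -0.0011, 0.082, 0, 0, 0], [1, 0.0008, -0.0011, 0.082, 0, 0, 0]]}}

```text
t: 2.78
ee_pos: [489.0, -157.9, 119.4]
tcp_rot: [3.141, 0.026, 0.002]
wrist_force: [-0.6, 2.1, 6.5]
gripper_width: 0.314
gripper_force: 58.6
```

Emit:
{"method": "send_rows", "body": {"rows": [[1, -0.006, 0, -0.012, 0, 0, 0], [1, -0.0105, 0, -0.0235, 0, 0, 0], [1, -0.014, 0, -0.036, 0, 0, 0], [1, -0.0158, 0, -0.0486, 0, 0, 0], [1, -0.0158, 0, -0.0744, 0, 0, 0], [1, -0.0105, 0, -0.0995, 0, 0, 0], [1, 0.0, 0, -0.123, 0, 0, 0], [1, 0.0151, 0, -0.1438, 0, 0, 0], [1, 0.0342, 0, -0.161, 0, 0, 0], [1, 0.0565, 0, -0.1739, 0, 0, 0], [1, 0.0809, 0, -0.1818, 0, 0, 0], [1, 0.1065, 0, -0.1845, 0, 0, 0], [1, 0.1236, 0, -0.1833, 0, 0, 0], [1, 0.136, 0, -0.181, 0, 0, 0], [1, 0.136, 0, -0.181, 0, 0, 0], [1, 0.136, 0, -0.181, 0, 0, 0]]}}

```text
t: 4.78
ee_pos: [624.1, -156.1, 301.5]
tcp_rot: [3.14, 0.026, 0.002]
wrist_force: [-1.5, 0.2, 6.0]
gripper_width: 0.304
gripper_force: 58.5
```

Emit:
{"method": "send_rows", "body": {"rows": [[0, 0.001, 0, 0, 0, 0, 0], [-1, 0.001, 0, 0, 0, 0, 0], [-1, 0.001, 0, 0, 0, 0, 0], [-1, 0.001, 0, 0, 0, 0, 0], [-1, 0.001, 0, -0.03, 0, 0, 0], [-1, 0.001, 0, -0.06, 0, 0, 0], [-1, -0.02, -0.05, -0.06, 0, 0, 0], [-1, -0.04, -0.1, -0.06, 0, 0, 0], [-1, -0.06, -0.15, -0.06, 0, 0, 0], [-1, -0.08, -0.2, -0.06, 0, 0, 0], [-1, -0.08, -0.2, -0.06, 0, 0, 0]]}}

```text
t: 6.15
ee_pos: [539.4, 46.0, 359.7]
tcp_rot: [-3.14, -0.033, 0.001]
wrist_force: [0.4, -0.6, -0.3]
gripper_width: 1.004
gripper_force: 0.0
```

```bash
python3 - <<'E'
from h import *
go((455,287.5,100),.9)
t=shot("top");s=shot("side")
f=lambda im,b:cv2.resize(im[b[1]:b[3],b[0]:b[2]],(390,390),interpolation=cv2.INTER_CUBIC)
cv2.imwrite("pics/l1.png",np.hstack([f(s,(280,130,370,220)),f(t,(315,150,385,220))]))
E
```

```text
t 6.2 pos [539.4  46.  359.7] w 1.004 j [0.01 0.2  1.4  0.   1.54 1.56] shift [-0.0791 -0.243   0.26  ] turn [-0.1  0.   0.3]
```

View pics/l1.png

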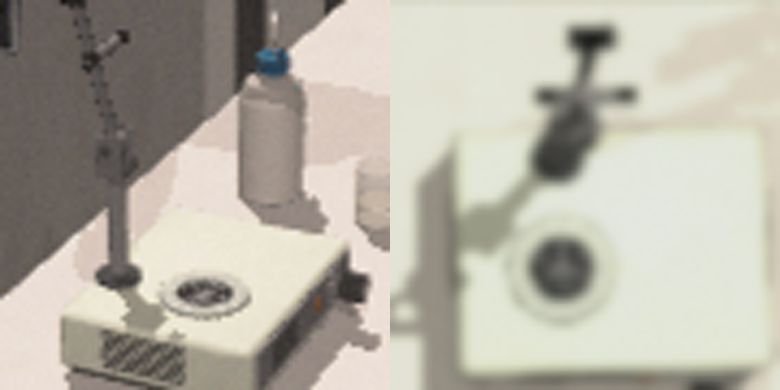

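The lever is back on its stop. The grille is now clear in both views, so I'll take the exact outlet centre from its dark blob and re-measure the parts on the mat.

```bash
cat >> h.py <<'E'
def dark(im,c,r=14,th=150,k=6):
    x,y=int(c[0])-r,int(c[1])-r;a=cv2.resize(im[y:y+2*r,x:x+2*r],None,fx=k,fy=k,interpolation=cv2.INTER_CUBIC).max(2)
    cs,_=cv2.findContours((a<th).astype(np.uint8),cv2.RETR_EXTERNAL,cv2.CHAIN_APPROX_NONE)
    q=min((c for c in cs if cv2.contourArea(c)>40*k),key=lambda q:np.linalg.norm(q.reshape(-1,2).mean(0)-r*k))
    M=cv2.moments(cv2.convexHull(q));return (M["m10"]/M["m00"]/k+x+.5/k-.5,M["m01"]/M["m00"]/k+y+.5/k-.5),cv2.contourArea(q)/k/k
E
python3 - <<'E'
from h import *
t=shot("top");s=shot("side")
ct=(315+172/5.571,150+268/5.571);cs=(280+205/4.333,130+291/4.333)
for th in(110,150):
    a,A=dark(t,ct,9,th);b,B=dark(s,cs,9,th)
    print(th,a,A,plane("top",*a,60).round(1),b,B,plane("side",*b,60).round(1),tri(b,a))
for n,im in(("side",s),("top",t)):
    for u,v,a in matblobs(n,im): print(n,round(u,1),round(v,1),round(a),plane(n,u,v,13).round(1))
# remaining discs: looser search near expected pixels
for p in[(455,288,13),(552,298,10),(585,95,13),(483,93,13)]: print(p,proj("side",p).round(1),proj("top",p).round(1))
E
```

```text
110 (345.25897451358736, 197.83439861714103) 75.40277777777779 [ 520.5 -158.4   60. ] (326.66573132853307, 197.10306367358464) 27.194444444444443 [ 519.9 -157.    60. ] (array([ 520.60742609, -158.53390201,   59.0628995 ]), np.float64(0.00616509461013912))
150 (345.2897775685008, 197.8289123578038) 101.81944444444444 [ 520.5 -158.6   60. ] (326.7692787480154, 197.11892971447293) 58.52777777777778 [ 519.5 -157.    60. ] (array([ 520.48911444, -158.72231504,   58.9475873 ]), np.float64(0.33236460304047344))
side 277.6 290.0 355 [455.1 287.8  13. ]
side 244.6 283.1 259 [551.6 300.2  13. ]
side 288.5 268.8 309 [474.2 193.9  13. ]
side 264.3 262.1 291 [553.6 195.4  13. ]
top 277.9 209.9 213 [482.5  93.   13. ]
top 276.1 187.4 72 [568.6  99.6  13. ]
(455, 288, 13) [277.6 290.1] [225.9 217.8]
(552, 298, 10) [245.  283.4] [223.7 192.3]
(585, 95, 13) [272.8 241.9] [277.3 183.1]
(483, 93, 13) [302.4 249.5] [277.9 209.8]
```

Outlet: (520.3, -158.2), z about 59, which fits the stated 60 mm. All mat points agree with the stated 13 mm mid height. Next I'll work out the tool-frame coordinates of every pick and place.

```bash
python3 - <<'E'
from h import *
for n,p in dict(D=(482.6,93,27),B=(474,194,27),C=(553.4,196,27),A=(455,287.8,27),E=(584.6,94.9,27),cap=(552,299,27),out=(520.3,-158.2,85)).items(): print(n,end=' ');go(p,.9)
E
```

```text
D t 6.3 pos [541.8  42.  359.3] w 1.0 j [ 0.    0.2   1.4  -0.    1.54  1.56] shift [-0.0585 -0.0521  0.3323] turn [ 0. -0. -0.]
B t 6.3 pos [541.8  42.  359.3] w 1.0 j [ 0.    0.2   1.4  -0.    1.54  1.56] shift [-0.0655 -0.1532  0.3322] turn [ 0. -0. -0.]
C t 6.3 pos [541.8  42.  359.3] w 1.0 j [ 0.    0.2   1.4  -0.    1.54  1.56] shift [ 0.0139 -0.154   0.3322] turn [ 0. -0. -0.]
A t 6.3 pos [541.8  42.  359.3] w 1.0 j [ 0.    0.2   1.4  -0.    1.54  1.56] shift [-0.083  -0.2473  0.3321] turn [ 0. -0. -0.]
E t 6.3 pos [541.8  42.  359.3] w 1.0 j [ 0.    0.2   1.4  -0.    1.54  1.56] shift [ 0.0435 -0.0524  0.3323] turn [ 0. -0. -0.]
cap t 6.3 pos [541.8  42.  359.3] w 1.0 j [ 0.    0.2   1.4  -0.    1.54  1.56] shift [ 0.0141 -0.257   0.3322] turn [ 0. -0. -0.]
out t 6.3 pos [541.8  42.  359.3] w 1.0 j [ 0.    0.2   1.4  -0.    1.54  1.56] shift [-0.0247  0.1997  0.2744] turn [ 0. -0. -0.]
```

Emit:
{"method": "send_rows", "body": {"rows": [[-1, -0.02, -0.018, 0.05, 0, 0, 0], [-1, -0.04, -0.036, 0.11, 0, 0, 0], [-1, -0.0585, -0.0521, 0.17, 0, 0, 0], [-1, -0.0585, -0.0521, 0.23, 0, 0, 0], [-1, -0.0585, -0.0521, 0.28, 0, 0, 0], [-1, -0.0585, -0.0521, 0.315, 0, 0, 0], [-1, -0.0585, -0.0521, 0.332, 0, 0, 0], [-1, -0.0585, -0.0521, 0.332, 0, 0, 0], [0.5, -0.0585, -0.0521, 0.332, 0, 0, 0], [1, -0.0585, -0.0521, 0.332, 0, 0, 0], [1, -0.0585, -0.0521, 0.332, 0, 0, 0], [1, -0.0585, -0.0521, 0.332, 0, 0, 0], [1, -0.0585, -0.0521, 0.332, 0, 0, 0]]}}

```text
t: 7.98
ee_pos: [483.1, 93.8, 28.7]
tcp_rot: [3.141, 0.026, 0.005]
wrist_force: [-0.4, -2.5, 6.0]
gripper_width: 0.606
gripper_force: 63.0
```

Emit:
{"method": "send_rows", "body": {"rows": [[1, 0, 0, -0.03, 0, 0, 0], [1, 0, 0, -0.07, 0, 0, 0], [1, 0.004, 0.03, -0.1, 0, 0, 0], [1, 0.01, 0.075, -0.1, 0, 0, 0], [1, 0.016, 0.12, -0.1, 0, 0, 0], [1, 0.022, 0.165, -0.1, 0, 0, 0], [1, 0.028, 0.21, -0.1, 0, 0, 0], [1, 0.0325, 0.24, -0.1, 0, 0, 0], [1, 0.0338, 0.2518, -0.1, 0, 0, 0], [1, 0.0338, 0.2518, -0.085, 0, 0, 0], [1, 0.0338, 0.2518, -0.07, 0, 0, 0], [1, 0.0338, 0.2518, -0.063, 0, 0, 0], [1, 0.0338, 0.2518, -0.063, 0, 0, 0], [1, 0.0338, 0.2518, -0.063, 0, 0, 0]]}}

```text
t: 9.72
ee_pos: [520.1, -156.9, 90.4]
tcp_rot: [3.141, 0.027, 0.0]
wrist_force: [0.1, -0.5, -1.1]
gripper_width: 0.6
gripper_force: 62.9
```

Emit:
{"method": "send_rows", "body": {"rows": [[1, 0, 0.0008, 0, 0, 0, 0], [1, 0, 0.0008, 0.002, 0, 0, 0], [1, 0, 0.0008, 0.004, 0, 0, 0], [1, 0, 0.0008, 0.005, 0, 0, 0], [1, 0, 0.0008, 0.005, 0, 0, 0]]}}

```text
t: 10.35
ee_pos: [519.8, -158.1, 85.8]
tcp_rot: [3.141, 0.026, 0.0]
wrist_force: [-1.4, 0.6, 4.3]
gripper_width: 0.601
gripper_force: 66.8
```

Emit:
{"method": "send_rows", "body": {"rows": [[0, 0, 0, 0, 0, 0, 0], [-1, 0, 0, 0, 0, 0, 0], [-1, 0, 0, -0.005, 0, 0, 0], [-1, 0, 0, -0.04, 0, 0, 0], [-1, -0.004, -0.03, -0.06, 0, 0, 0], [-1, -0.01, -0.09, -0.06, 0, 0, 0], [-1, -0.017, -0.15, -0.06, 0, 0, 0], [-1, -0.024, -0.21, -0.05, 0, 0, 0], [-1, -0.031, -0.27, -0.03, 0, 0, 0], [-1, -0.038, -0.33, -0.01, 0, 0, 0], [-1, -0.0408, -0.3537, 0.0, 0, 0, 0], [-1, -0.0408, -0.3537, 0.02, 0, 0, 0], [-1, -0.0408, -0.3537, 0.045, 0, 0, 0], [-1, -0.0408, -0.3537, 0.058, 0, 0, 0], [-1, -0.0408, -0.3537, 0.058, 0, 0, 0], [0.5, -0.0408, -0.3537, 0.058, 0, 0, 0], [1, -0.0408, -0.3537, 0.058, 0, 0, 0], [1, -0.0408, -0.3537, 0.058, 0, 0, 0], [1, -0.0408, -0.3537, 0.058, 0, 0, 0], [1, -0.0408, -0.3537, 0.058, 0, 0, 0]]}}

```text
t: 12.85
ee_pos: [474.0, 195.0, 28.6]
tcp_rot: [-3.141, -0.025, -0.004]
wrist_force: [-0.9, -0.9, 5.7]
gripper_width: 0.601
gripper_force: 62.0
```

```bash
python3 - <<'E'
from h import *
go((520.3,-158.2,105),.9)
s=shot("side","p1",(225,145,385,305),3.7)
E
```

```text
t 12.8 pos [474.  195.   28.6] w 0.601 j [ 0.31  0.51  1.9  -0.    0.73  1.86] shift [ 0.0407  0.3539 -0.0765] turn [-0.  -0.1  0. ]
```

View pics/p1.png

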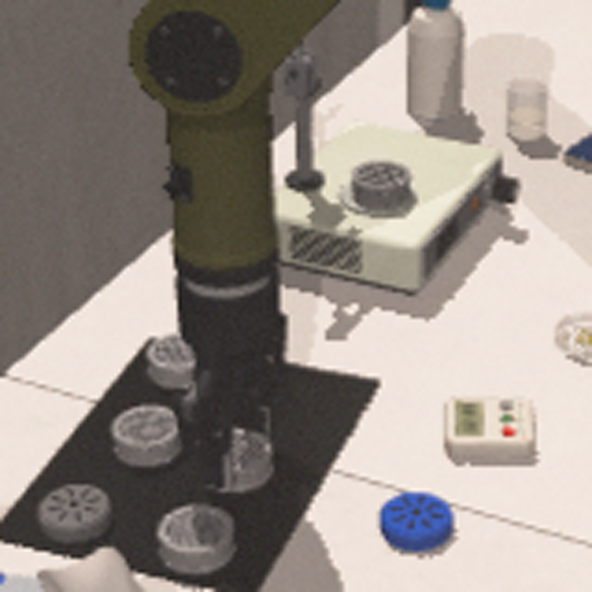

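Sieve 1 stands centred on the collar (p1 at (380,188)) and sieve B is gripped. I'll carry it over.

Emit:
{"method": "send_rows", "body": {"rows": [[1, 0, 0, -0.03, 0, 0, 0], [1, 0, 0, -0.08, 0, 0, 0], [1, 0.003, 0.03, -0.12, 0, 0, 0], [1, 0.009, 0.08, -0.125, 0, 0, 0], [1, 0.0155, 0.135, -0.125, 0, 0, 0], [1, 0.022, 0.19, -0.125, 0, 0, 0], [1, 0.028, 0.245, -0.125, 0, 0, 0], [1, 0.0345, 0.3, -0.125, 0, 0, 0], [1, 0.039, 0.34, -0.125, 0, 0, 0], [1, 0.0408, 0.3537, -0.12, 0, 0, 0], [1, 0.0408, 0.3537, -0.1, 0, 0, 0], [1, 0.0408, 0.3537, -0.085, 0, 0, 0], [1, 0.0408, 0.3537, -0.085, 0, 0, 0], [1, 0.0408, 0.3537, -0.082, 0, 0, 0], [1, 0.0408, 0.3537, -0.08, 0, 0, 0], [1, 0.0408, 0.3537, -0.078, 0, 0, 0], [1, 0.0408, 0.3537, -0.078, 0, 0, 0]]}}

```text
t: 15.02
ee_pos: [520.1, -158.0, 105.6]
tcp_rot: [3.141, 0.026, 0.001]
wrist_force: [0.4, 0.5, -0.0]
gripper_width: 0.604
gripper_force: 63.1
```

Emit:
{"method": "send_rows", "body": {"rows": [[1, 0, 0, 0.001, 0, 0, 0], [0, 0, 0, 0.001, 0, 0, 0], [-1, 0, 0, 0.001, 0, 0, 0], [-1, 0, 0, -0.004, 0, 0, 0], [-1, 0, 0, -0.04, 0, 0, 0], [-1, 0.003, -0.03, -0.05, 0, 0, 0], [-1, 0.009, -0.09, -0.05, 0, 0, 0], [-1, 0.016, -0.15, -0.04, 0, 0, 0], [-1, 0.023, -0.21, -0.03, 0, 0, 0], [-1, 0.029, -0.27, -0.01, 0, 0, 0], [-1, 0.036, -0.33, 0.01, 0, 0, 0], [-1, 0.0386, -0.3545, 0.02, 0, 0, 0], [-1, 0.0386, -0.3545, 0.045, 0, 0, 0], [-1, 0.0386, -0.3545, 0.07, 0, 0, 0], [-1, 0.0386, -0.3545, 0.078, 0, 0, 0], [0.5, 0.0386, -0.3545, 0.078, 0, 0, 0], [1, 0.0386, -0.3545, 0.078, 0, 0, 0], [1, 0.0386, -0.3545, 0.078, 0, 0, 0], [1, 0.0386, -0.3545, 0.078, 0, 0, 0], [1, 0.0386, -0.3545, 0.078, 0, 0, 0]]}}

```text
t: 17.52
ee_pos: [553.6, 197.1, 28.6]
tcp_rot: [-3.141, -0.026, -0.004]
wrist_force: [-0.6, -1.0, 6.8]
gripper_width: 0.601
gripper_force: 63.0
```

Emit:
{"method": "send_rows", "body": {"rows": [[1, 0, 0, -0.03, 0, 0, 0], [1, 0, 0, -0.08, 0, 0, 0], [1, -0.006, 0.03, -0.13, 0, 0, 0], [1, -0.015, 0.08, -0.145, 0, 0, 0], [1, -0.025, 0.135, -0.145, 0, 0, 0], [1, -0.035, 0.19, -0.145, 0, 0, 0], [1, -0.0386, 0.245, -0.145, 0, 0, 0], [1, -0.0386, 0.3, -0.145, 0, 0, 0], [1, -0.0386, 0.34, -0.145, 0, 0, 0], [1, -0.0386, 0.3545, -0.14, 0, 0, 0], [1, -0.0386, 0.3545, -0.12, 0, 0, 0], [1, -0.0386, 0.3545, -0.105, 0, 0, 0], [1, -0.0386, 0.3545, -0.105, 0, 0, 0], [1, -0.0386, 0.3545, -0.102, 0, 0, 0], [1, -0.0386, 0.3545, -0.1, 0, 0, 0], [1, -0.0386, 0.3545, -0.098, 0, 0, 0], [1, -0.0386, 0.3545, -0.097, 0, 0, 0], [1, -0.0386, 0.3545, -0.097, 0, 0, 0]]}}

```text
t: 19.77
ee_pos: [520.2, -158.0, 125.5]
tcp_rot: [3.141, 0.026, 0.002]
wrist_force: [-1.2, 0.9, 5.5]
gripper_width: 0.601
gripper_force: 63.7
```

Emit:
{"method": "send_rows", "body": {"rows": [[0, 0, 0, 0, 0, 0, 0], [-1, 0, 0, 0, 0, 0, 0], [-1, 0, 0, -0.005, 0, 0, 0], [-1, 0, 0, -0.04, 0, 0, 0], [-1, -0.004, -0.03, -0.05, 0, 0, 0], [-1, -0.012, -0.09, -0.05, 0, 0, 0], [-1, -0.02, -0.15, -0.04, 0, 0, 0], [-1, -0.027, -0.21, -0.03, 0, 0, 0], [-1, -0.035, -0.27, -0.01, 0, 0, 0], [-1, -0.043, -0.33, 0.01, 0, 0, 0], [-1, -0.051, -0.39, 0.02, 0, 0, 0], [-1, -0.0583, -0.4478, 0.03, 0, 0, 0], [-1, -0.0583, -0.4478, 0.055, 0, 0, 0], [-1, -0.0583, -0.4478, 0.085, 0, 0, 0], [-1, -0.0583, -0.4478, 0.097, 0, 0, 0], [-1, -0.0583, -0.4478, 0.097, 0, 0, 0], [0.5, -0.0583, -0.4478, 0.097, 0, 0, 0], [1, -0.0583, -0.4478, 0.097, 0, 0, 0], [1, -0.0583, -0.4478, 0.097, 0, 0, 0], [1, -0.0583, -0.4478, 0.097, 0, 0, 0]]}}

```text
t: 22.28
ee_pos: [455.1, 288.9, 29.0]
tcp_rot: [-3.14, -0.025, -0.004]
wrist_force: [-0.7, -0.6, 6.3]
gripper_width: 0.611
gripper_force: 61.8
```

Next it goes onto the stack, z -0.117 in total.

Emit:
{"method": "send_rows", "body": {"rows": [[1, 0, 0, 0, 0, 0, 0], [1, 0, 0, -0.04, 0, 0, 0], [1, 0, 0, -0.09, 0, 0, 0], [1, 0.004, 0.03, -0.14, 0, 0, 0], [1, 0.012, 0.09, -0.165, 0, 0, 0], [1, 0.02, 0.15, -0.165, 0, 0, 0], [1, 0.027, 0.21, -0.165, 0, 0, 0], [1, 0.035, 0.27, -0.165, 0, 0, 0], [1, 0.043, 0.33, -0.165, 0, 0, 0], [1, 0.051, 0.39, -0.165, 0, 0, 0], [1, 0.0575, 0.43, -0.165, 0, 0, 0], [1, 0.0583, 0.4478, -0.16, 0, 0, 0], [1, 0.0583, 0.4478, -0.14, 0, 0, 0], [1, 0.0583, 0.4478, -0.125, 0, 0, 0], [1, 0.0583, 0.4478, -0.125, 0, 0, 0], [1, 0.0583, 0.4478, -0.122, 0, 0, 0], [1, 0.0583, 0.4478, -0.12, 0, 0, 0], [1, 0.0583, 0.4478, -0.118, 0, 0, 0], [1, 0.0583, 0.4478, -0.117, 0, 0, 0], [1, 0.0583, 0.4478, -0.117, 0, 0, 0]]}}

```text
t: 24.78
ee_pos: [520.2, -157.9, 145.9]
tcp_rot: [3.141, 0.026, 0.003]
wrist_force: [-1.5, 1.7, 9.1]
gripper_width: 0.611
gripper_force: 64.3
```

Emit:
{"method": "send_rows", "body": {"rows": [[0, 0, 0, 0, 0, 0, 0], [-1, 0, 0, 0, 0, 0, 0], [-1, 0, 0, -0.005, 0, 0, 0], [-1, 0, 0, -0.04, 0, 0, 0], [-1, 0, -0.03, -0.05, 0, 0, 0], [-1, 0, -0.09, -0.05, 0, 0, 0], [-1, 0.02, -0.14, -0.04, 0, 0, 0], [-1, 0.04, -0.19, -0.02, 0, 0, 0], [-1, 0.06, -0.24, 0.0, 0, 0, 0], [-1, 0.0682, -0.2529, 0.04, 0, 0, 0], [-1, 0.0682, -0.2529, 0.08, 0, 0, 0], [-1, 0.0682, -0.2529, 0.105, 0, 0, 0], [-1, 0.0682, -0.2529, 0.117, 0, 0, 0], [-1, 0.0682, -0.2529, 0.117, 0, 0, 0], [0.5, 0.0682, -0.2529, 0.117, 0, 0, 0], [1, 0.0682, -0.2529, 0.117, 0, 0, 0], [1, 0.0682, -0.2529, 0.117, 0, 0, 0], [1, 0.0682, -0.2529, 0.117, 0, 0, 0], [1, 0.0682, -0.2529, 0.117, 0, 0, 0]]}}

```text
t: 27.15
ee_pos: [585.0, 95.9, 29.3]
tcp_rot: [-3.141, -0.026, -0.005]
wrist_force: [-1.2, -1.1, 5.4]
gripper_width: 0.609
gripper_force: 61.9
```

```bash
python3 - <<'E'
from h import *
go((520.3,-158.2,165),.9)
s=shot("side");t=shot("top")
f=lambda im,b,k:cv2.resize(im[b[1]:b[3],b[0]:b[2]],None,fx=k,fy=k,interpolation=cv2.INTER_CUBIC)
cv2.imwrite("pics/p2.png",np.hstack([f(s,(225,145,365,305),2.75),f(t,(215,165,355,325),2.75)]))
for k in "",: print(matblobs("side",s),matblobs("top",t))
E
```

```text
t 27.1 pos [585.   95.9  29.3] w 0.609 j [ 0.09  0.58  1.72 -0.    0.84  1.65] shift [-0.0684  0.253  -0.136 ] turn [-0.  -0.2  0. ]
[(244.5465138381995, 283.145766803528, 267.9375)] []
```

View pics/p2.png

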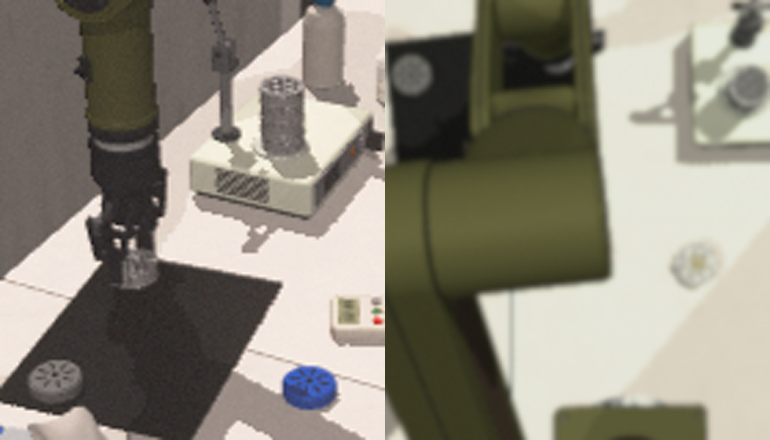

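Four sieves stand in a straight column, sieve E is gripped, and the cap is where it was. Now the fifth.

Emit:
{"method": "send_rows", "body": {"rows": [[1, 0, 0, -0.04, 0, 0, 0], [1, -0.01, 0, -0.1, 0, 0, 0], [1, -0.04, 0.02, -0.15, 0, 0, 0], [1, -0.06, 0.06, -0.185, 0, 0, 0], [1, -0.0682, 0.11, -0.185, 0, 0, 0], [1, -0.0682, 0.16, -0.185, 0, 0, 0], [1, -0.0682, 0.21, -0.185, 0, 0, 0], [1, -0.0682, 0.24, -0.185, 0, 0, 0], [1, -0.0682, 0.2529, -0.18, 0, 0, 0], [1, -0.0682, 0.2529, -0.16, 0, 0, 0], [1, -0.0682, 0.2529, -0.145, 0, 0, 0], [1, -0.0682, 0.2529, -0.145, 0, 0, 0], [1, -0.0682, 0.2529, -0.142, 0, 0, 0], [1, -0.0682, 0.2529, -0.14, 0, 0, 0], [1, -0.0682, 0.2529, -0.138, 0, 0, 0], [1, -0.0682, 0.2529, -0.137, 0, 0, 0], [1, -0.0682, 0.2529, -0.137, 0, 0, 0]]}}

```text
t: 29.38
ee_pos: [520.4, -158.0, 166.2]
tcp_rot: [3.141, 0.026, 0.003]
wrist_force: [-2.7, 1.5, 10.2]
gripper_width: 0.608
gripper_force: 64.2
```

Emit:
{"method": "send_rows", "body": {"rows": [[0, 0, 0, 0, 0, 0, 0], [-1, 0, 0, 0, 0, 0, 0], [-1, 0, 0, -0.005, 0, 0, 0], [-1, 0, 0, -0.04, 0, 0, 0], [-1, 0, -0.03, -0.06, 0, 0, 0], [-1, 0, -0.08, -0.06, 0, 0, 0], [-1, 0, -0.13, -0.06, 0, 0, 0], [-1, 0, -0.18, -0.06, 0, 0, 0], [-1, 0, -0.2, -0.06, 0, 0, 0], [-1, 0, -0.2, -0.06, 0, 0, 0]]}}

```text
t: 30.62
ee_pos: [516.4, 43.3, 224.4]
tcp_rot: [-3.141, -0.03, 0.0]
wrist_force: [0.8, -0.5, -0.9]
gripper_width: 1.002
gripper_force: 0.0
```

```bash
python3 - <<'E'
from h import *
s=shot("side");t=shot("top")
for n,im in(("side",s),("top",t)):
    for u,v,a in matblobs(n,im): print(n,round(u,1),round(v,1),round(a),plane(n,u,v,10).round(1))
g=t[175:215,212:240].max(2);
# cap blob in top: bright inside dark mat, near expected pixel
k=6;G=cv2.resize(t[180:206,210:240],None,fx=k,fy=k,interpolation=cv2.INTER_CUBIC).max(2)
n,l,st,ce=cv2.connectedComponentsWithStats(((G>70)).astype(np.uint8))
for i in range(1,n): print(st[i],ce[i]/k+[210-.42,180-.42])
go((552,299,27),.9);go((520.3,-158.2,178),.9)
f=lambda im,b,k:cv2.resize(im[b[1]:b[3],b[0]:b[2]],None,fx=k,fy=k,interpolation=cv2.INTER_CUBIC)
cv2.imwrite("pics/p3.png",np.hstack([f(s,(225,135,365,305),2.75)[:440],f(t,(210,160,370,320),2.75)]))
E
```

```text
side 244.6 283.1 263 [554.  297.2  10. ]
[    0     0   131   156 12699] [218.32864163 192.22544452]
t 30.7 pos [516.6  41.6 224.3] w 1.002 j [-0.    0.26  1.67 -0.    1.22  1.55] shift [ 0.0397 -0.2569  0.1972] turn [ 0.  -0.   0.1]
t 30.7 pos [516.6  41.6 224.3] w 1.002 j [-0.    0.26  1.67 -0.    1.22  1.55] shift [0.0002 0.1998 0.0465] turn [ 0.  -0.   0.1]
```

View pics/p3.png

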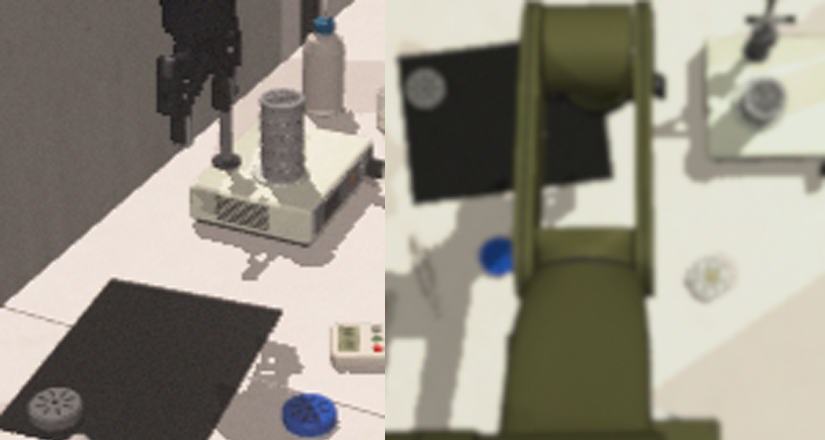

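All five sieves stand straight (p3 at (282,135)). The cap is unmoved at (55,408), which is about (553.3, 296.6).

Emit:
{"method": "send_rows", "body": {"rows": [[-1, 0.008, -0.05, 0.02, 0, 0, 0], [-1, 0.016, -0.1, 0.05, 0, 0, 0], [-1, 0.024, -0.15, 0.08, 0, 0, 0], [-1, 0.033, -0.2, 0.11, 0, 0, 0], [-1, 0.041, -0.25, 0.13, 0, 0, 0], [-1, 0.041, -0.2545, 0.15, 0, 0, 0], [-1, 0.041, -0.2545, 0.18, 0, 0, 0], [-1, 0.041, -0.2545, 0.195, 0, 0, 0], [-1, 0.041, -0.2545, 0.199, 0, 0, 0], [-1, 0.041, -0.2545, 0.199, 0, 0, 0], [0.5, 0.041, -0.2545, 0.199, 0, 0, 0], [1, 0.041, -0.2545, 0.199, 0, 0, 0], [1, 0.041, -0.2545, 0.199, 0, 0, 0], [1, 0.041, -0.2545, 0.199, 0, 0, 0], [1, 0.041, -0.2545, 0.199, 0, 0, 0]]}}

```text
t: 32.6
ee_pos: [554.1, 297.3, 27.0]
tcp_rot: [-3.141, -0.026, -0.004]
wrist_force: [-0.6, -0.8, 6.5]
gripper_width: 0.609
gripper_force: 61.7
```

Emit:
{"method": "send_rows", "body": {"rows": [[1, 0, 0, -0.05, 0, 0, 0], [1, 0, 0, -0.11, 0, 0, 0], [1, -0.006, 0.04, -0.17, 0, 0, 0], [1, -0.014, 0.1, -0.2, 0, 0, 0], [1, -0.022, 0.16, -0.2, 0, 0, 0], [1, -0.03, 0.22, -0.2, 0, 0, 0], [1, -0.038, 0.28, -0.2, 0, 0, 0], [1, -0.0405, 0.34, -0.2, 0, 0, 0], [1, -0.0405, 0.4, -0.2, 0, 0, 0], [1, -0.0405, 0.44, -0.2, 0, 0, 0], [1, -0.0405, 0.4545, -0.195, 0, 0, 0], [1, -0.0405, 0.4545, -0.18, 0, 0, 0], [1, -0.0405, 0.4545, -0.165, 0, 0, 0], [1, -0.0405, 0.4545, -0.165, 0, 0, 0], [1, -0.0405, 0.4545, -0.162, 0, 0, 0], [1, -0.0405, 0.4545, -0.16, 0, 0, 0], [1, -0.0405, 0.4545, -0.158, 0, 0, 0], [1, -0.0405, 0.4545, -0.157, 0, 0, 0], [1, -0.0405, 0.4545, -0.157, 0, 0, 0]]}}

```text
t: 34.98
ee_pos: [520.9, -157.9, 183.9]
tcp_rot: [3.141, 0.026, 0.003]
wrist_force: [-2.7, 1.5, 8.7]
gripper_width: 0.609
gripper_force: 63.9
```

Emit:
{"method": "send_rows", "body": {"rows": [[0, 0, 0, 0, 0, 0, 0], [-1, 0, 0, 0, 0, 0, 0], [-1, 0, 0, -0.005, 0, 0, 0], [-1, 0, 0, -0.04, 0, 0, 0], [-1, 0, 0, -0.1, 0, 0, 0], [-1, 0, 0, -0.16, 0, 0, 0], [-1, 0, 0, -0.19, 0, 0, 0], [-1, 0.05, 0, -0.19, 0, 0, 0], [-1, 0.104, 0, -0.185, 0, 0, 0], [-1, 0.104, 0, -0.18, 0, 0, 0], [-1, 0.104, 0, -0.18, 0, 0, 0]]}}

```text
t: 36.35
ee_pos: [623.5, -156.1, 361.0]
tcp_rot: [-3.141, -0.026, 0.005]
wrist_force: [0.4, 0.2, 0.0]
gripper_width: 1.003
gripper_force: 0.0
```

```bash
python3 - <<'E'
from h import *
go((625.5,-156.3,301),.9)
s=shot("side");t=shot("top")
f=lambda im,b,k:cv2.resize(im[b[1]:b[3],b[0]:b[2]],None,fx=k,fy=k,interpolation=cv2.INTER_CUBIC)
cv2.imwrite("pics/p4.png",np.hstack([f(s,(270,80,370,220),4.2),f(t,(310,140,390,280),4.2)]))
E
```

```text
t 36.4 pos [ 623.5 -156.1  361. ] w 1.003 j [-0.31  0.35  1.18 -0.    1.61  1.24] shift [0.0021 0.0002 0.06  ] turn [-0.   0.2  0.1]
```

View pics/p4.png

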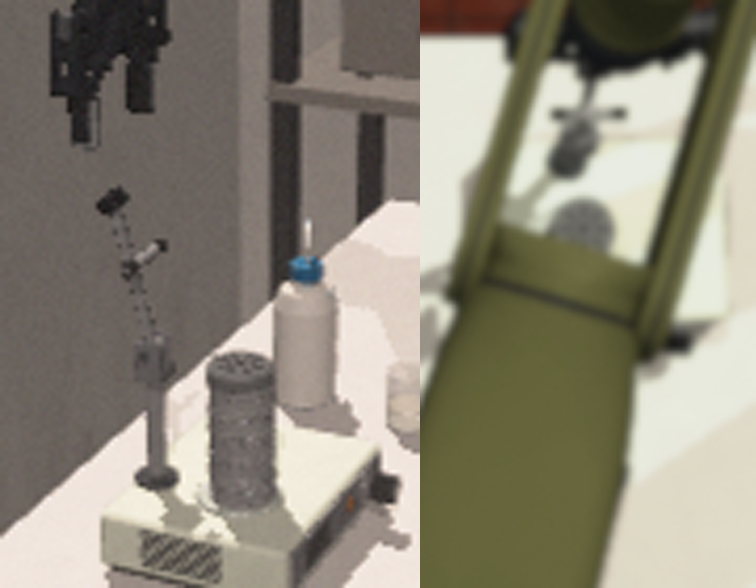

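The cap sits flush on the straight column (p4 at (240,365)) and the lever grip at (113,200) is under the fingers.

Emit:
{"method": "send_rows", "body": {"rows": [[-1, 0.002, 0, 0.03, 0, 0, 0], [-1, 0.002, 0, 0.055, 0, 0, 0], [-1, 0.002, 0, 0.06, 0, 0, 0], [-1, 0.002, 0, 0.06, 0, 0, 0], [0, 0.002, 0, 0.06, 0, 0, 0], [1, 0.002, 0, 0.06, 0, 0, 0], [1, 0.002, 0, 0.06, 0, 0, 0], [1, 0.002, 0, 0.06, 0, 0, 0], [1, 0.002, 0, 0.06, 0, 0, 0], [1, 0.002, 0, 0.06, 0, 0, 0]]}}

```text
t: 37.7
ee_pos: [626.5, -156.2, 303.1]
tcp_rot: [3.141, 0.026, 0.002]
wrist_force: [-1.2, 0.4, 5.7]
gripper_width: 0.311
gripper_force: 59.4
```

Emit:
{"method": "send_rows", "body": {"rows": [[1, -0.0147, 0, -0.003, 0, 0, 0], [1, -0.0318, 0, -0.0042, 0, 0, 0], [1, -0.0574, 0, -0.0015, 0, 0, 0], [1, -0.0818, 0, 0.0064, 0, 0, 0], [1, -0.1041, 0, 0.0193, 0, 0, 0], [1, -0.1232, 0, 0.0365, 0, 0, 0], [1, -0.135, 0, 0.0518, 0, 0, 0], [1, -0.1424, 0, 0.0649, 0, 0, 0], [1, -0.1474, 0, 0.0767, 0, 0, 0], [1, -0.149, 0, 0.081, 0, 0, 0], [1, -0.1494, 0, 0.0828, 0, 0, 0], [1, -0.1494, 0, 0.0828, 0, 0, 0]]}}

```text
t: 39.2
ee_pos: [473.2, -158.1, 218.5]
tcp_rot: [-3.14, -0.026, 0.012]
wrist_force: [-7.4, 0.5, 4.3]
gripper_width: 0.312
gripper_force: 65.6
```

Emit:
{"method": "send_rows", "body": {"rows": [[1, 0, 0, 0.001, 0, 0, 0], [1, 0, 0, 0.002, 0, 0, 0], [1, -0.0005, 0, 0.003, 0, 0, 0], [1, -0.0005, 0, 0.004, 0, 0, 0], [1, -0.0005, 0, 0.004, 0, 0, 0]]}}

```text
t: 39.83
ee_pos: [472.1, -158.1, 214.5]
tcp_rot: [-3.14, -0.027, 0.014]
wrist_force: [-9.4, 1.1, 6.5]
gripper_width: 0.311
gripper_force: 66.5
```

Emit:
{"method": "send_rows", "body": {"rows": [[1, -0.0015, 0, 0.0005, 0, 0, 0], [1, -0.002, 0, 0.001, 0, 0, 0], [1, -0.002, 0, 0.0015, 0, 0, 0], [1, -0.002, 0, 0.0015, 0, 0, 0]]}}

```text
t: 40.33
ee_pos: [471.7, -158.1, 213.4]
tcp_rot: [-3.14, -0.026, 0.008]
wrist_force: [-5.5, 1.5, 4.6]
gripper_width: 0.311
gripper_force: 66.7
```

Emit:
{"method": "send_rows", "body": {"rows": [[0.3, 0, 0, 0, 0, 0, 0], [0, 0, 0, 0, 0, 0, 0], [-1, 0, 0, 0, 0, 0, 0], [-1, 0, 0, 0, 0, 0, 0], [-1, 0, 0, -0.03, 0, 0, 0], [-1, -0.01, 0.03, -0.07, 0, 0, 0], [-1, -0.03, 0.09, -0.07, 0, 0, 0], [-1, -0.035, 0.1, -0.07, 0, 0, 0], [-1, -0.035, 0.1, -0.07, 0, 0, 0]]}}

```text
t: 41.45
ee_pos: [440.6, -259.7, 283.6]
tcp_rot: [-3.14, -0.022, 0.001]
wrist_force: [0.3, 0.4, -0.2]
gripper_width: 0.996
gripper_force: 0.0
```

```bash
python3 - <<'E'
from h import *
s=shot("side");t=shot("top")
f=lambda im,b,k:cv2.resize(im[b[1]:b[3],b[0]:b[2]],None,fx=k,fy=k,interpolation=cv2.INTER_CUBIC)
cv2.imwrite("pics/p5.png",np.hstack([f(s,(280,125,380,225),4),f(t,(310,150,410,250),4)]))
# knob: body centre, both views
o=np.array([520.3,-158.2]);y=np.radians(.9);ex=np.array([np.cos(y),np.sin(y)]);ey=np.array([-ex[1],ex[0]])
k=np.r_[o-89*ex-95*ey,36];print("knob nominal",k,proj("side",k),proj("top",k))
for n,im in(("side",s),("top",t)):
    c=proj(n,k)
    try: q,A=dark(im,c,7,85);print(n,q,A,plane(n,*q,36).round(1))
    except Exception as e: print(n,e)
go((*(k[:2]-3*ex),42),.9)
E
```

```text
knob nominal [ 432.80317485 -254.58623133   36.        ] [361.13391975 195.89858546] [370.9016157  221.67688914]
side (360.39855758058627, 195.04167081631977) 36.625 [ 437.5 -259.4   36. ]
top (369.0758690552356, 219.22184900831735) 96.375 [ 442. -248.   36.]
t 41.5 pos [ 441.  -258.3  283.5] w 1.0 j [-0.61  0.2   1.59  0.    1.35  0.94] shift [-0.011  -0.0035  0.2415] turn [-0.1  0.   0. ]
```

View pics/p5.png

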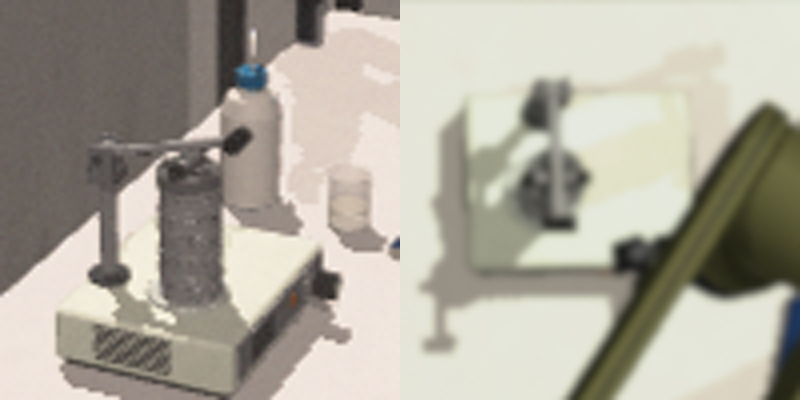

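The lever's crossbar rests on the cap and the column is straight. The knob is at p5 (330,285), about (433.5, -255.5, 36), which agrees with its nominal place. I'll grasp it next.

Emit:
{"method": "send_rows", "body": {"rows": [[-1, -0.0098, -0.0026, 0.05, 0, 0, 0], [-1, -0.0098, -0.0026, 0.1, 0, 0, 0], [-1, -0.0098, -0.0026, 0.15, 0, 0, 0], [-1, -0.0098, -0.0026, 0.19, 0, 0, 0], [-1, -0.0098, -0.0026, 0.215, 0, 0, 0], [-1, -0.0098, -0.0026, 0.235, 0, 0, 0], [-1, -0.0098, -0.0026, 0.2415, 0, 0, 0], [-1, -0.0098, -0.0026, 0.2415, 0, 0, 0], [0, -0.0098, -0.0026, 0.2415, 0, 0, 0], [0.3, -0.0098, -0.0026, 0.2415, 0, 0, 0], [1, -0.0098, -0.0026, 0.2415, 0, 0, 0], [1, -0.0098, -0.0026, 0.2415, 0, 0, 0], [1, -0.0098, -0.0026, 0.2415, 0, 0, 0], [1, -0.0098, -0.0026, 0.2415, 0, 0, 0]]}}

```text
t: 43.3
ee_pos: [431.1, -253.8, 43.2]
tcp_rot: [-3.137, -0.022, -0.0]
wrist_force: [2.8, 10.9, 9.9]
gripper_width: 0.262
gripper_force: 58.3
```

Emit:
{"method": "send_rows", "body": {"rows": [[1, 0, -0.001, 0, 0, 0, 0], [1, -0.001, -0.0015, 0, 0, 0, 0], [1, -0.002, -0.0015, 0, 0, 0, 0], [1, -0.003, -0.0015, 0, 0, 0, 0], [1, -0.004, -0.0015, 0, 0, 0, 0], [1, -0.005, -0.0015, 0, 0, 0, 0], [1, -0.006, -0.0015, 0, 0, 0, 0], [1, -0.007, -0.0015, 0, 0, 0, 0], [1, -0.008, -0.0015, 0, 0, 0, 0], [1, -0.009, -0.0015, 0, 0, 0, 0], [1, -0.01, -0.0015, 0, 0, 0, 0], [1, -0.01, -0.0015, 0, 0, 0, 0]]}}

```text
t: 44.8
ee_pos: [422.8, -253.8, 43.3]
tcp_rot: [-3.139, -0.021, -0.005]
wrist_force: [6.1, 9.4, 4.7]
gripper_width: 0.259
gripper_force: 58.6
```

Emit:
{"method": "send_rows", "body": {"rows": [[0.3, 0, 0, 0, 0, 0, 0], [-1, 0, 0, 0, 0, 0, 0], [-1, 0, 0, 0, 0, 0, 0], [-1, 0, 0, 0, 0, 0, 0], [-1, 0, 0, -0.04, 0, 0, 0], [-1, 0, 0, -0.1, 0, 0, 0], [-1, 0, 0, -0.16, 0, 0, 0], [-1, -0.02, -0.05, -0.21, 0, 0, 0], [-1, -0.03, -0.11, -0.24, 0, 0, 0], [-1, -0.03, -0.17, -0.24, 0, 0, 0], [-1, -0.03, -0.23, -0.24, 0, 0, 0], [-1, -0.03, -0.29, -0.24, 0, 0, 0], [-1, -0.03, -0.35, -0.24, 0, 0, 0], [-1, -0.03, -0.35, -0.24, 0, 0, 0]]}}

```text
t: 46.55
ee_pos: [384.6, 97.7, 282.5]
tcp_rot: [-3.14, -0.038, 0.0]
wrist_force: [-0.6, -0.7, -0.0]
gripper_width: 1.0
gripper_force: 0.0
```

```bash
python3 - <<'E'
from h import *
s=shot("side");t=shot("top")
f=lambda im,b,k:cv2.resize(im[b[1]:b[3],b[0]:b[2]],None,fx=k,fy=k,interpolation=cv2.INTER_CUBIC)
cv2.imwrite("pics/p6.png",np.hstack([f(s,(285,130,375,220),4.4),f(t,(315,155,405,245),4.4)]))
E
```

```text
(no output)
```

View pics/p6.png

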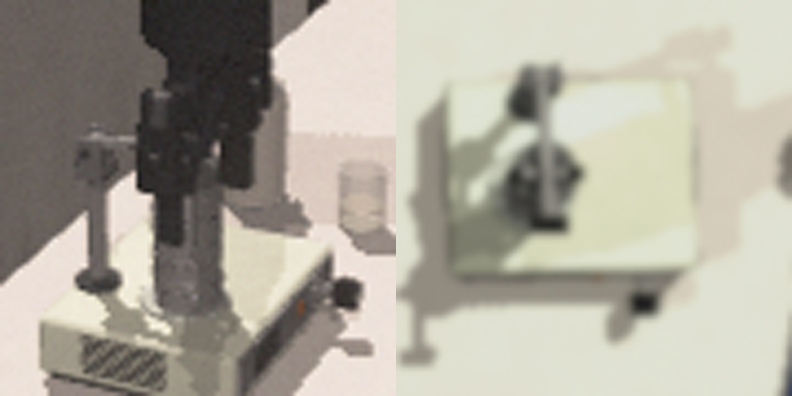

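The knob now stands clear of the panel, with a visible shaft gap at p6 (347,292). The lever rests on the cap and the bottle and beaker are unmoved. I'll run one numeric check of the knob against its 'out' place and hand in.

```bash
python3 - <<'E'
from h import *
s=shot("side");t=shot("top")
b,B=dark(s,(285+347/4.4,130+292/4.4),6,75);a,A=dark(t,(315+(644-396)/4.4,155+303/4.4),6,75)
p,e=tri(b,a);print(p,e,A,B)
if p[0]<431: print(hand_in())
E
```

```text
[ 426.07364598 -253.84418193   35.74076663] 0.8947983373316791 15.472222222222221 25.305555555555557
the job is handed in; nothing more can be done
None
```

I handed the job in after about 47 s of robot time. All five sieves and the cap stand in one column on the outlet, the lever's crossbar rests on the cap, and the knob is pulled out and measured about 8 mm out. The wash bottle, beaker and look-alike caps were not touched. The judging result has not been shown to me.

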